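# Find the blind bore of a brass bur holder and hold it bore-up

### The job

The square brass bur holder lying on the steel bench block has a blind bore in one of its two ends. Pick it up and prove which end by feel: slide it onto the level pin of the feeler stand until most of the pin has gone into the bore, then draw it off and turn the holder until the bore faces straight up. Finish while still holding it like that in the gripper, still, at least 15 cm above the bench top and clear of everything else; leave the hammer, the file and the jar where they are.

Things in the scene. Friction and masses are not known exactly. Their poses are not given: they have to be found in the camera images.
- holder: the bur holder: a brass bar 28 x 28 mm square and 60 mm long, about 0.3 to 0.45 kg, at the start lying level on the bench block at any yaw. Origin at its middle; x along its length. The bore, 14 mm in diameter and 30 mm deep, runs in along the long axis from the middle of the +x end, so +x points out of the bore's mouth; the -x end is plain and closed
- holder_mouth (a point): centre of the bore's mouth, on the holder's long axis, 30 mm from its middle
- bench_block: the fixed flat steel bench block the holder lies on, 130 x 130 mm, 30 mm high. Origin at the centre of its underside, on the bench top
- feeler: the fixed steel feeler stand: post 12 mm thick (along x), 22 mm wide, 90 mm high; base plate 70 x 60 mm, 12 mm high, from 23 mm before the post's front face to 47 mm behind it. A level pin, 7 mm in diameter, 22 mm long, tip slightly tapered, points from the post along the stand's -x, 80 mm above the bench. Origin on the bench top under the post's front face; z up
- pin_tip (a point): tip of the feeler pin, on its axis, 22 mm in front of the post's face and 80 mm above the bench; its x axis points from the tip along the pin into the post
- hammer: bystander: a hammer, 220 mm long, lying on the bench; leave alone
- file: bystander: a flat steel file with a wooden handle, 260 mm long, lying on the bench; leave alone
- jar: bystander: an amber glass jar with a steel cap, 50 mm in diameter, 55 mm high, standing on the bench; leave alone
There are look-alikes about, which are no part of the job. Several things have the shape of the holder; the one meant has the colours described above.

How it is judged:
By the outcome, as a careful person would: the job done as asked, in the order asked, and still so for the second after the job is handed in, while the arm keeps its last pose, push and grip.
It also fails if it takes over 58 s, if anything falls off the work surface, if the arm or the gripper's body presses on something with over 40 N, if the wrist force passes 120 N, or if a joint passes its speed limit or range.

### The arm

A 6-joint arm with a two-finger parallel gripper is mounted at the origin on the work surface. World frame = base frame: x ahead of the robot, y to its left, z up, the work surface at z = 0. Lengths are in m, angles in rad, forces in N, time in s.
With the tool pointing down it reaches from about 0.3 to 0.75 m from the base axis. Payload 8.5 kg.
Tool frame: the origin (TCP) lies at the very end of the fingers, on their centre line; the grasp point (between the pads) lies 19 mm behind it; z points along the fingers, y is the line along which they close (so a half turn about z gives the same grasp; the last joint's range is limited). The gripper opens to 85 mm and grips with 20 to 120 N. Pads are 22 mm wide; open, the fingers measure 114 mm over their backs; the gripper's body (76 mm by 85 mm) begins 54 mm behind the grasp point. The pads swing forward as they close: fully open they stand 13 mm farther back than shut.
Start: joints at [0.904, 0.381, 1.297, -0, 1.464, -0.215], TCP at [0.24, 0.495, 0.231] pointing down, gripper open.
Joint ranges: [-3.11, 3.11], [-0.89, 2.33], [0.22, 2.48], [-1.42, 4.56], [0.17, 2.85], [-2.88, 2.88]. Speed limits (rad/s): [2.39, 2.39, 3.14, 3.14, 3.14, 3.14].

### API

Orientations are given as a rotation vector (axis times angle).
In Python, from cell import env gives the robot as it stands.
- The arm moves only by the tool play_rows, never from a script. Its argument "moves" is a list that holds one entry, the list of rows, each a list of 7 numbers: the shift along the tool's x, y, z in cm, then the turn, a rotation vector about the tool's x, y, z in degrees, then the opening, from 0 (shut) to 1 (fully open). In form: [[[dx, dy, dz, ax, ay, az, fingers], ...]]. A call has 1 to 8 rows; each row is the pose to reach, as a shift and turn from the pose commanded when the call began, along the tool's axes at that moment; what a row does not reach only later rows make up. A row lasts 1/12 s, in which the tool goes at most 41.7 mm and 7.16 degrees, less where a joint would pass 70% of its speed; a pose out of reach is approached as far as the arm can. A call with a gripper value outside its range is refused whole. The fingers move at their own pace and stop on an object; the grip force is fixed at half the most. Time passes only in rows, so rows that repeat a pose let the fingers close. It gives the time, the measured TCP pose, the force, the opening and the grip force at its end, in the units of the state.
- env.observe(): the state, without advancing time (a new reading comes with each control period).
- env.camera(name): name is "scene" or "top" or "wrist"; returns the picture (480x640x3 uint8, red, green, blue); there is no depth.
- env.calibration(name): a dict with "vertical_fov" (degrees; the focal length in pixels is half the picture's height over the tangent of half this angle, whatever the lens; pixels are square), "cx", "cy" (the principal point, pixels), "distortion" ([k1, k2, p1, p2, k3] as OpenCV has them; the pictures are not rectified), "position" and "attitude" of the camera in the world. Camera axes: x right, y down, z forward; pixel columns grow to the right and rows downward; lengths in m; the calibration is good to about 2 mm. A picture is of the moment at which its call begins: read the wrist's pose just before it. calibration takes no time and is no camera call; for the wrist camera it gives the pose at the moment of the call.
- env.hand_in(): hands the job in; it is judged then, once.
The state is a dict: "clock": time; "joint_positions": joint angles; "joint_velocities": joint speeds; "tau": joint torques, N m; "tcp_pos": TCP position; "tcp_rot": TCP orientation; "contact_force": force on the tool from outside, world axes, zero at the start; "torque": the same for the moment, N m; "width": finger opening in m; "grip_force": force on a finger pad.
Only numpy, scipy, OpenCV 4.12 (cv2) and the standard library are available. Lean on these libraries where they do the work, as an engineer would, in place of code of your own. Each camera call takes 0.05 s, during which the arm holds its last target. There are 200 camera calls.

## Working session

There is one attempt and no reset: what is moved stays moved. The work goes in short steps, Python scripts to look and compute and a tool call to move; the robot and the scene stay as the last step left them, time stands still between calls to the robot, and variables do not carry over. Pictures are saved under pics/ and viewed, at most 12 in all, crops included, and the job is handed in when it is done.

Besides the shell and the picture viewer there is one more tool, called after "Call:" as a command line: name --argument value ..., lists and objects as JSON in quotes. play_rows: Moves the arm, as the interface text tells. Its arguments: {"type":"object","properties":{"moves":{"type":"array"}},"required":["moves"]}

```bash
mkdir -p pics; ls; python3 - <<'E'
from cell import env
import cv2
for n in ("top","scene"):
    im=env.camera(n); cv2.imwrite(f"pics/{n}0.png",im[:,:,::-1]); c=env.calibration(n); print(n,c)
s=env.observe();print(s)
print(env.calibration("wrist"))
E
```

```text
pics
top {'vertical_fov': 45.71750671737663, 'cx': 326.83045318081474, 'cy': 242.68782468351935, 'distortion': array([0.05523836, 0.        , 0.        , 0.        , 0.        ]), 'position': array([0.46818299, 0.03142282, 1.22900682]), 'attitude': array([-2.17551407,  2.22808388, -0.05861304])}
scene {'vertical_fov': 48.36983974295826, 'cx': 320.82168682540583, 'cy': 241.32771972694005, 'distortion': array([-0.13181917,  0.        ,  0.        ,  0.        ,  0.        ]), 'position': array([1.23775392, 0.6571493 , 0.79808042]), 'attitude': array([-1.01078145, -2.29437396,  1.13979055])}
{'clock': 0.1, 'joint_positions': array([ 9.03711170e-01,  3.81128599e-01,  1.29812879e+00, -1.80329778e-05,
        1.46361563e+00, -2.15301373e-01]), 'joint_velocities': array([-1.38162527e-03, -6.79152692e-05, -3.24194339e-03,  4.05125299e-04,
        1.94606765e-03, -6.47047409e-04]), 'tau': array([ 5.39107117e-03, -4.49213898e+01, -2.31659389e+01, -6.60910678e-05,
        3.58249330e-03, -6.12943109e-05]), 'tcp_pos': array([0.2399604 , 0.4946109 , 0.23079248]), 'tcp_rot': array([-7.03518449e-01, -3.06126276e+00,  1.83032717e-03]), 'contact_force': array([ 0.74176078,  0.00488257, -0.44908518]), 'torque': array([-0.00076905,  0.01841571, -0.00173076]), 'grip_force': 0.0, 'width': 0.08521364655576788}
{'vertical_fov': 68.42792699976656, 'cx': 318.8975976652965, 'cy': 237.05134261218802, 'distortion': array([-0.03703045,  0.        ,  0.        ,  0.        ,  0.        ]), 'position': array([0.16984454, 0.5295738 , 0.37382321]), 'attitude': array([2.43258448, 1.5207739 , 0.23581525])}
```

View pics/top0.png

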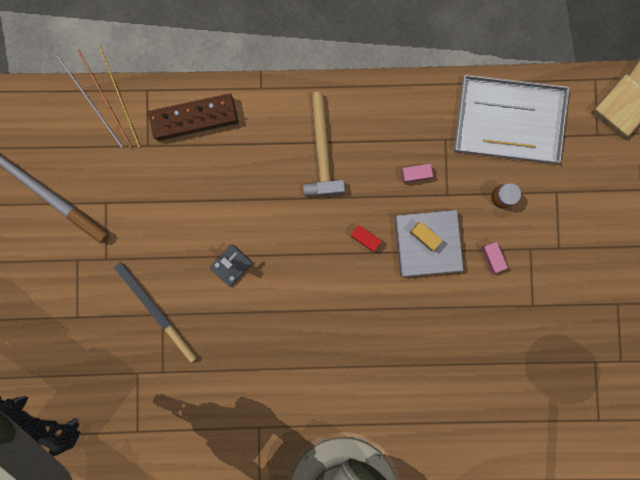

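View pics/scene0.png

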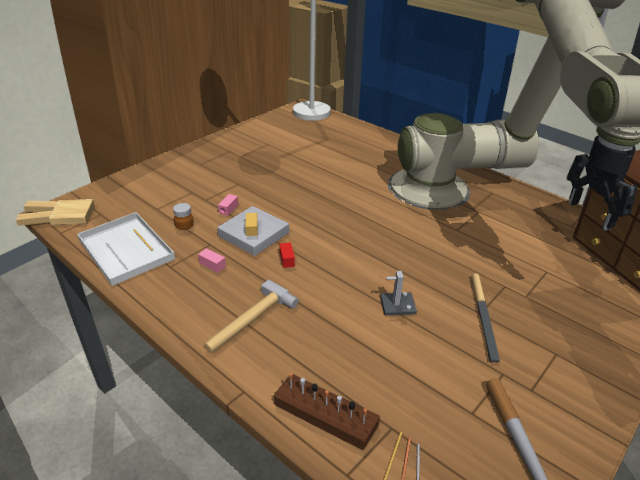

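```bash
cat > h.py <<'E'
import numpy as np, cv2
from scipy.spatial.transform import Rotation as R
def K(c):
    f=240/np.tan(np.radians(c["vertical_fov"])/2); return np.array([[f,0,c["cx"]],[0,f,c["cy"]],[0,0,1]])
def on_plane(c,px,z):
    p=cv2.undistortPoints(np.array(px,float).reshape(-1,1,2),K(c),np.array(c["distortion"]))[:,0]
    d=R.from_rotvec(c["attitude"]).apply(np.c_[p,np.ones(len(p))])
    return c["position"]+d*((z-c["position"][2])/d[:,2])[:,None]
def project(c,P):
    r=R.from_rotvec(c["attitude"]).inv(); 
    return cv2.projectPoints(np.array(P,float).reshape(-1,1,3),r.as_rotvec(),-r.apply(c["position"]),K(c),np.array(c["distortion"]))[0][:,0]
E
python3 - <<'E'
import cv2,numpy as np
t=cv2.imread("pics/top0.png");s=cv2.imread("pics/scene0.png")
def c(i,x,y,w=50,h=37): return cv2.resize(i[y-h:y+h+1,x-w:x+w],(400,300),interpolation=cv2.INTER_CUBIC)
cv2.imwrite("pics/m1.png",np.vstack([np.hstack([c(t,430,240),c(t,235,265)]),np.hstack([c(s,252,227),c(s,398,293)])]))
E
```

```text
(no output)
```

View pics/m1.png

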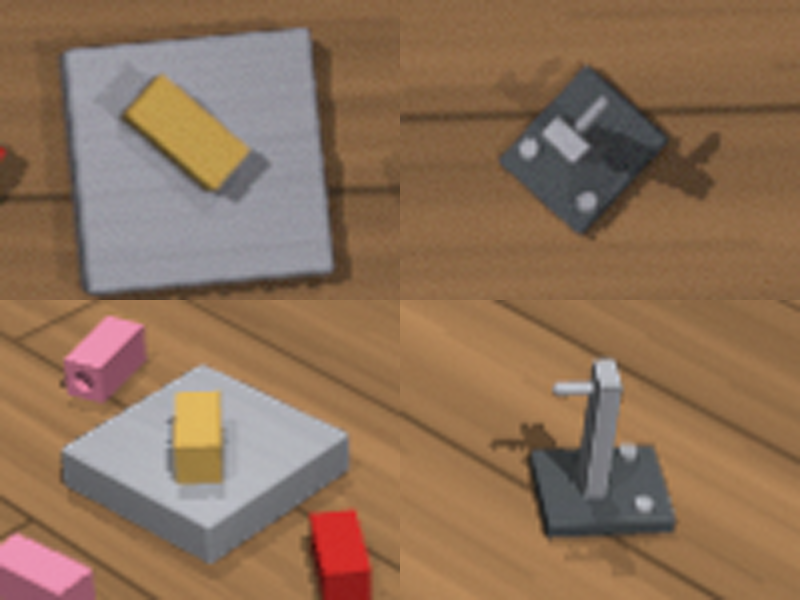

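```bash
python3 - <<'E'
from cell import env
from h import *
c=env.calibration("top")
o=np.array([380,203.]);H=o+np.array([(160,75),(250,152),(215,192),(125,115)])/4.
P=on_plane(c,H,.058);print(P, P.mean(0)); print([np.linalg.norm(P[i]-P[(i+1)%4]) for i in range(4)])
d=P[1]+P[2]-P[0]-P[3];print("bore yaw",np.degrees(np.arctan2(d[1],d[0])))
o=np.array([185,228.])
B=on_plane(c,o+np.array([(188,66),(268,140),(184,235),(100,158)])/4.,.012);print(B,[np.linalg.norm(B[i]-B[(i+1)%4]) for i in range(4)])
d=B[0]+B[1]-B[2]-B[3];print("pin dir yaw",np.degrees(np.arctan2(d[1],d[0])),B.mean(0))
print(on_plane(c,o+np.array([(166,140)])/4.,.09),on_plane(c,o+np.array([(204,100)])/4.,.08))
E
```

```text
[[ 0.56028615 -0.17110717  0.058     ]
 [ 0.5194714  -0.21605452  0.058     ]
 [ 0.49931947 -0.19742942  0.058     ]
 [ 0.54006971 -0.15247152  0.058     ]] [ 0.52978668 -0.18426566  0.058     ]
[np.float64(0.06071332867210105), np.float64(0.02744074657773769), np.float64(0.06067779696569102), np.float64(0.027495310922132348)]
bore yaw -132.21534039935557
[[0.52466834 0.22400924 0.012     ]
 [0.48417714 0.18217257 0.012     ]
 [0.43482523 0.22753669 0.012     ]
 [0.47680421 0.27137482 0.012     ]] [np.float64(0.058222361994609596), np.float64(0.06703368145228249), np.float64(0.060696097487748756), np.float64(0.06733849034111691)]
pin dir yaw -43.6469785389804 [0.48011873 0.22627333 0.012     ]
[[0.48439697 0.22317443 0.09      ]] [[0.50419159 0.20550734 0.08      ]]
```

```bash
cat >> h.py <<'E'
def go(s,pos,xyaw,tilt=0):
    """cm/deg move from state s to pos with tool x at yaw xyaw, tool down; then tilted about own y"""
    r0=R.from_rotvec(s["tcp_rot"]); y=np.radians(xyaw)
    x=np.array([np.cos(y),np.sin(y),0]);z=np.array([0,0,-1.])
    r1=R.from_matrix(np.c_[x,np.cross(z,x),z])*R.from_euler("y",tilt,degrees=True)
    print("shift",np.round(r0.inv().apply(np.array(pos)-s["tcp_pos"])*100,2),"turn",np.round((r0.inv()*r1).as_rotvec(degrees=True),2))
def show(s):
    print("t",round(s["clock"],2),"q",np.round(s["joint_positions"],3),"p",np.round(s["tcp_pos"],4),"\n",np.round(R.from_rotvec(s["tcp_rot"]).as_matrix(),3).tolist(),"F",np.round(s["contact_force"],1),"w",round(s["width"],4),s["grip_force"])
E
python3 - <<'E'
from cell import env
from h import *
s=env.observe(); go(s,[.53,-.184,.2],-132.2)
E
```

```text
shift [-55.72 -48.39   3.13] turn [-5.000e-02 -6.000e-02 -7.369e+01]
```

Call:
play_rows --moves '[[[-25,-21.7,1.4,0,0,-33,1],[-25,-21.7,1.4,0,0,-33,1],[-25,-21.7,1.4,0,0,-33,1],[-25,-21.7,1.4,0,0,-33,1],[-25,-21.7,1.4,0,0,-33,1],[-25,-21.7,1.4,0,0,-33,1],[-25,-21.7,1.4,0,0,-33,1],[-25,-21.7,1.4,0,0,-33,1]]]'

```text
clock: 0.77
tcp_pos: [0.362, 0.2084, 0.2181]
tcp_rot: [0.196, -3.135, 0.0]
contact_force: [1.6, 1.0, 0.5]
width: 0.0852
grip_force: 0.0
```

```bash
python3 - <<'E'
from cell import env
from h import *
s=env.observe(); show(s);go(s,[.53,-.184,.2],-132.2)
E
```

```text
t 0.77 q [ 0.237  0.16   1.655  0.     1.327 -1.458] p [0.362  0.2084 0.2181] 
 [[-0.992, -0.125, -0.0], [-0.125, 0.992, -0.0], [0.0, 0.0, -1.0]] F [1.6 1.  0.5] w 0.0852 0.0
shift [-11.78 -41.03   1.81] turn [ 0.000e+00 -1.000e-02 -4.064e+01]
```

Call:
play_rows --moves '[[[-11.8,-41,1.8,0,0,-40.6,1],[-11.8,-41,1.8,0,0,-40.6,1],[-11.8,-41,1.8,0,0,-40.6,1],[-11.8,-41,1.8,0,0,-40.6,1],[-11.8,-41,1.8,0,0,-40.6,1],[-11.8,-41,1.8,0,0,-40.6,1],[-11.8,-41,1.8,0,0,-40.6,1],[-11.8,-41,1.8,0,0,-40.6,1]]]'

```text
clock: 1.43
tcp_pos: [0.4782, -0.0609, 0.2057]
tcp_rot: [1.277, -2.87, -0.001]
contact_force: [1.0, 0.2, 1.2]
width: 0.0854
grip_force: 0.0
```

```bash
python3 - <<'E'
from cell import env
from h import *
s=env.observe(); show(s);go(s,[.53,-.184,.2],-132.2)
E
```

```text
t 1.43 q [-0.373  0.285  1.523  0.     1.334 -2.781] p [ 0.4782 -0.0609  0.2057] 
 [[-0.67, -0.743, -0.0], [-0.743, 0.67, 0.0], [0.0, 0.0, -1.0]] F [1.  0.2 1.2] w 0.0854 0.0
shift [  5.67 -12.09   0.56] turn [ 0.03 -0.    0.16]
```

Call:
play_rows --moves '[[[5.7,-12.1,0.6,0,0,60,1],[5.7,-12.1,0.6,0,0,60,1],[5.7,-12.1,0.6,0,0,60,1],[5.7,-12.1,0.6,0,0,60,1],[5.7,-12.1,0.6,0,0,60,1],[5.7,-12.1,0.6,0,0,60,1],[5.7,-12.1,0.6,0,0,60,1],[5.7,-12.1,0.6,0,0,60,1]]]'

```text
clock: 2.1
tcp_pos: [0.529, -0.1828, 0.1994]
tcp_rot: [-0.272, -3.129, -0.001]
contact_force: [0.1, -0.3, -0.1]
width: 0.0853
grip_force: 0.0
```

Call:
play_rows --moves '[[[0,0,0,0,0,60,1],[0,0,0,0,0,60,1],[0,0,0,0,0,60,1],[0,0,0,0,0,60,1],[0,0,0,0,0,60,1],[0,0,0,0,0,60,1],[0,0,0,0,0,60,1],[0,0,0,0,0,60,1]]]'

```text
clock: 2.77
tcp_pos: [0.529, -0.1826, 0.1995]
tcp_rot: [-1.739, -2.616, 0.0]
contact_force: [0.6, -0.4, -0.1]
width: 0.0852
grip_force: 0.0
```

```bash
python3 - <<'E'
from cell import env
from h import *
s=env.observe(); show(s);go(s,[.53,-.184,.2],47.8)
E
```

```text
t 2.77 q [-0.544  0.422  1.325 -0.     1.395 -0.941] p [ 0.529  -0.1826  0.1995] 
 [[-0.387, 0.922, -0.001], [0.922, 0.387, 0.0], [0.001, -0.0, -1.0]] F [ 0.6 -0.4 -0.1] w 0.0852 0.0
shift [-0.17  0.04 -0.05] turn [-5.000e-02 -2.000e-02  6.497e+01]
```

Call:
play_rows --moves '[[[-0.2,0,0,0,0,65,1],[-0.2,0,0,0,0,65,1],[-0.2,0,0,0,0,65,1],[-0.2,0,0,0,0,65,1],[-0.2,0,0,0,0,65,1],[-0.2,0,0,0,0,65,1],[-0.2,0,0,0,0,65,1],[-0.2,0,0,0,0,65,1]]]'

```text
clock: 3.43
tcp_pos: [0.5298, -0.1844, 0.1995]
tcp_rot: [-2.78, -1.462, 0.001]
contact_force: [0.4, -0.3, 0.7]
width: 0.0857
grip_force: 0.0
```

Call:
play_rows --moves '[[[0,0,0,0,0,7.2,1],[0,0,0,0,0,7.2,1],[0,0,0,0,0,7.2,1]]]'

```text
clock: 3.68
tcp_pos: [0.5299, -0.1845, 0.1996]
tcp_rot: [-2.86, -1.299, 0.001]
contact_force: [0.3, -0.0, 0.2]
width: 0.085
grip_force: 0.0
```

```bash
python3 - <<'E'
from cell import env
from h import *
s=env.observe(); show(s);go(s,[.53,-.184,.1],47.8)
c=env.calibration("wrist");im=env.camera("wrist"); cv2.imwrite("pics/w1.png",im[:,:,::-1])
P=np.array([[ 0.56028615,-0.17110717,.058],[.5194714,-.21605452,.058],[.49931947,-.19742942,.058],[.54006971,-.15247152,.058]])
print(project(c,P),c)
E
```

```text
t 3.68 q [-0.546  0.424  1.321 -0.     1.397  0.172] p [ 0.5299 -0.1845  0.1996] 
 [[0.658, 0.753, -0.001], [0.753, -0.658, 0.0], [-0.0, -0.001, -1.0]] F [ 0.3 -0.   0.2] w 0.085 0.0
shift [ 0.05 -0.01  9.96] turn [-0.03  0.01  1.04]
[[337.02792109 186.97397541]
 [334.7302173  256.9816173 ]
 [302.92696974 256.19916177]
 [303.11383583 186.13735116]] {'vertical_fov': 68.42792699976656, 'cx': 318.8975976652965, 'cy': 237.05134261218802, 'distortion': array([-0.03703045,  0.        ,  0.        ,  0.        ,  0.        ]), 'position': array([ 0.58164888, -0.12493564,  0.3426461 ]), 'attitude': array([ 2.6643199 , -1.00282708, -0.15859964])}
```

View pics/w1.png

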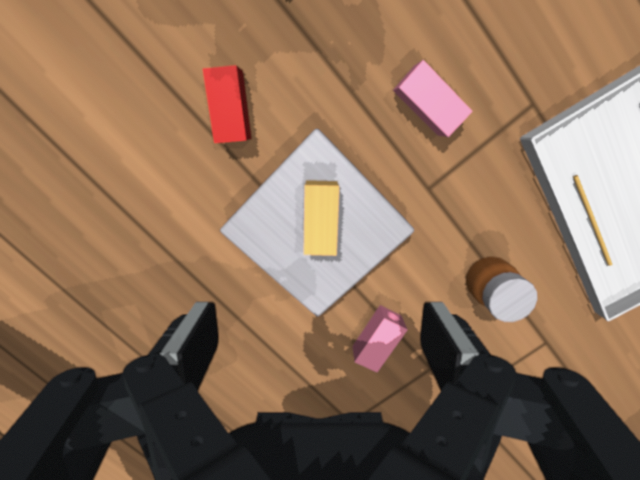

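```bash
python3 - <<'E'
from cell import env
from h import *
s=env.observe(); c=env.calibration("wrist"); im=cv2.imread("pics/w1.png")
h=cv2.cvtColor(im,cv2.COLOR_BGR2HSV); m=cv2.inRange(h,(18,110,110),(32,255,255)); m[:160]=0;m[270:]=0;m[:,:270]=0;m[:,370:]=0
ct=max(cv2.findContours(m,0,2)[0],key=cv2.contourArea); r=cv2.minAreaRect(ct);b=cv2.boxPoints(r);print(b)
P=on_plane(c,b,.058);print(P,P.mean(0),[np.linalg.norm(P[i]-P[(i+1)%4]) for i in range(4)])
for i in (0,1):
    d=P[i+1]-P[i];print(np.degrees(np.arctan2(d[1],d[0])))
E
```

```text
[[305. 181.]
 [338. 181.]
 [338. 254.]
 [305. 254.]]
[[ 0.54402828 -0.1504056   0.058     ]
 [ 0.56405222 -0.16795579  0.058     ]
 [ 0.52340645 -0.21586638  0.058     ]
 [ 0.50204669 -0.19714893  0.058     ]] [ 0.53338341 -0.18284417  0.058     ] [np.float64(0.026626437979783896), np.float64(0.06282915568995498), np.float64(0.028400395443820912), np.float64(0.06282827377370193)]
-41.23327401954615
-130.31017867904785
```

Call:
play_rows --moves '[[[0.15,0,10,0,0,0.3,1],[0.15,0,10,0,0,0.3,1],[0.15,0,10,0,0,0.3,1],[0.15,0,14,0,0,0.3,1],[0.15,0,15.5,0,0,0.3,1],[0.15,0,16.6,0,0,0.3,1],[0.15,0,16.6,0,0,0.3,1],[0.15,0,16.6,0,0,0.3,1]]]'

```text
clock: 4.4
tcp_pos: [0.531, -0.1834, 0.0338]
tcp_rot: [-2.865, -1.289, 0.001]
contact_force: [-0.0, 0.1, 0.1]
width: 0.0858
grip_force: 0.0
```

Call:
play_rows --moves '[[[0,0,0,0,0,0,0],[0,0,0,0,0,0,0],[0,0,0,0,0,0,0],[0,0,0,0,0,0,0],[0,0,0,0,0,0,0],[0,0,0,0,0,0,0],[0,0,0,0,0,0,0],[0,0,0,0,0,0,0]]]'

```text
clock: 5.07
tcp_pos: [0.5314, -0.1836, 0.0347]
tcp_rot: [2.865, 1.286, 0.001]
contact_force: [-0.7, 0.2, 5.4]
width: 0.0271
grip_force: 60.7
```

Call:
play_rows --moves '[[[0,0,-2,0,0,0,0],[0,0,-5,0,0,0,0],[0,0,-9,0,0,0,0],[0,0,-12,0,0,0,0],[0,0,-15,0,0,0,0],[0,0,-15,0,0,0,0],[0,0,-15,0,0,0,0],[0,0,-15,0,0,0,0]]]'

```text
clock: 5.73
tcp_pos: [0.5301, -0.1829, 0.1822]
tcp_rot: [-2.864, -1.285, 0.003]
contact_force: [-0.1, -0.3, -3.7]
width: 0.0268
grip_force: 60.6
```

```bash
python3 - <<'E'
from cell import env
from h import *
s=env.observe(); show(s)
c=env.calibration("wrist");im=env.camera("wrist"); cv2.imwrite("pics/w2.png",im[:,:,::-1])
y=np.radians(-43.5); out=np.array([np.cos(y),np.sin(y),0]); tip=np.array([.5046,.2045,.08])
go(s,tip+out*.07+[0,0,.1],-43.5)
E
```

```text
t 5.73 q [-0.543  0.44   1.348 -0.     1.357  0.184] p [ 0.5301 -0.1829  0.1822] 
 [[0.665, 0.747, -0.003], [0.747, -0.665, 0.002], [-0.001, -0.003, -1.0]] F [-0.1 -0.3 -3.7] w 0.0268 60.63802413256781
shift [ 27.02 -20.67   0.27] turn [-0.11  0.17 91.83]
```

View pics/w2.png

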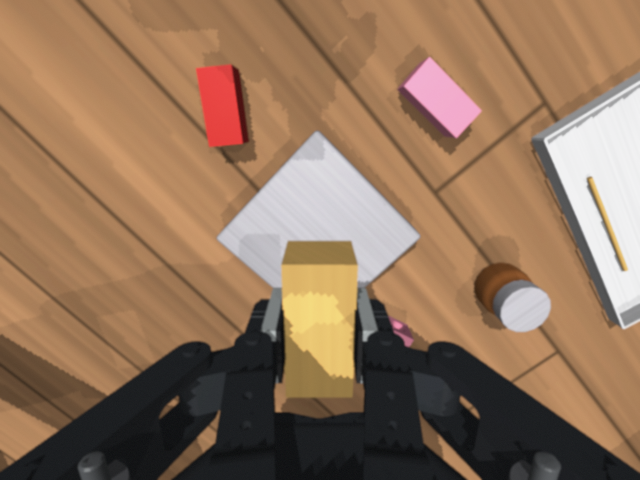

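```bash
python3 - <<'E'
from cell import env
from h import *
s=env.observe();c=env.calibration("wrist")
for z in (.0235,):
    P=on_plane(c,[[284,264],[355,264],[284,397],[355,397]],s["tcp_pos"][2]+z)
    print(R.from_rotvec(s["tcp_rot"]).inv().apply(P-s["tcp_pos"])*1000)
E
```

```text
[[ 30.19259478 -13.16914626 -23.47032324]
 [ 30.19407057  12.72719627 -23.57402577]
 [-30.13724948 -15.21619354 -23.41644044]
 [-30.06970092  14.62417547 -23.53598677]]
```

Call:
play_rows --moves '[[[6,-7,0,0,0,40,0],[14,-14,0,0,0,40,0],[14,-14,0,0,0,40,0],[14,-14,0,0,0,40,0],[14,-14,0,0,0,40,0],[14,-14,0,0,0,40,0],[14,-14,0,0,0,40,0],[14,-14,0,0,0,40,0]]]'

```text
clock: 6.45
tcp_pos: [0.5191, 0.0142, 0.1827]
tcp_rot: [-3.133, -0.235, 0.004]
contact_force: [1.5, -0.5, -3.8]
width: 0.0271
grip_force: 61.1
```

```bash
python3 - <<'E'
from cell import env
from h import *
s=env.observe(); show(s)
y=np.radians(-43.5); out=np.array([np.cos(y),np.sin(y),0]); tip=np.array([.5046,.2045,.08])
go(s,tip+out*.07+[0,0,.1],-43.5)
E
```

```text
t 6.45 q [-0.201  0.37   1.463 -0.     1.31   1.221] p [0.5191 0.0142 0.1827] 
 [[0.989, 0.149, -0.002], [0.149, -0.989, 0.0], [-0.002, -0.0, -1.0]] F [ 1.5 -0.5 -3.8] w 0.0271 61.079653406341095
shift [  5.71 -13.51   0.26] turn [4.000e-02 1.400e-01 5.207e+01]
```

Call:
play_rows --moves '[[[5.7,-13.5,0,0,0.1,52,0],[5.7,-13.5,0,0,0.1,52,0],[5.7,-13.5,0,0,0.1,52,0],[5.7,-13.5,0,0,0.1,52,0],[5.7,-13.5,0,0,0.1,52,0],[5.7,-13.5,0,0,0.1,52,0],[5.7,-13.5,0,0,0.1,52,0],[5.7,-13.5,0,0,0.1,52,0]]]'

```text
clock: 7.12
tcp_pos: [0.5567, 0.1546, 0.1828]
tcp_rot: [2.913, -1.174, 0.0]
contact_force: [0.5, -0.8, -5.4]
width: 0.0265
grip_force: 61.7
```

```bash
python3 - <<'E'
from cell import env
from h import *
s=env.observe(); show(s)
y=np.radians(-43.5); out=np.array([np.cos(y),np.sin(y),0]); tip=np.array([.5046,.2045,.08])
ct=env.calibration("top");cs=env.calibration("scene")
print("scene tip",on_plane(cs,[[387.2,278],[348+200/4,256+75/4]],.08))
go(s,tip+out*.045+[0,0,-.0095],-43.5)
a=env.camera("top");b=env.camera("scene")
mouth=s["tcp_pos"]+R.from_rotvec(s["tcp_rot"]).apply([-.03,0,-.0095]);print("mouth",mouth)
ims=[]
for im,c in((a,ct),(b,cs)):
    q=project(c,[mouth,tip,tip-out*.022])
    x,y=q[1:].mean(0).astype(int); print(x-50,y-37,q)
    ims.append(cv2.resize(im[y-37:y+38,x-50:x+50,::-1],(400,300),interpolation=cv2.INTER_CUBIC))
    k=cv2.resize(im[y-37:y+38,x-50:x+50,::-1],(400,300),interpolation=cv2.INTER_CUBIC)
    for p in q[1:]: cv2.drawMarker(k,tuple(int(v) for v in ((p-[x-50,y-37]+.5)*4)),(0,0,255),1,10,1)
    ims.append(k)
cv2.imwrite("pics/m2.png",np.vstack([np.hstack(ims[:2]),np.hstack(ims[2:])]))
E
```

```text
t 7.12 q [ 6.700e-02  4.670e-01  1.300e+00 -1.000e-03  1.375e+00  2.404e+00] p [0.5567 0.1546 0.1828] 
 [[0.72, -0.694, -0.0], [-0.694, -0.72, -0.001], [0.001, 0.001, -1.0]] F [ 0.5 -0.8 -5.4] w 0.0265 61.6535685359122
scene tip [[0.50624911 0.20952236 0.08      ]
 [0.48213082 0.21997827 0.08      ]]
shift [-2.72 -0.02 11.22] turn [ 0.05 -0.03 -0.41]
mouth [0.53505878 0.17546014 0.19223564]
182 219 [[242.87429194 233.94695701]
 [236.49877453 252.78520333]
 [229.07212502 260.89594385]]
340 239 [[369.96780407 233.4169431 ]
 [385.72333249 276.55305748]
 [396.07272493 276.14872358]]
```

View pics/m2.png

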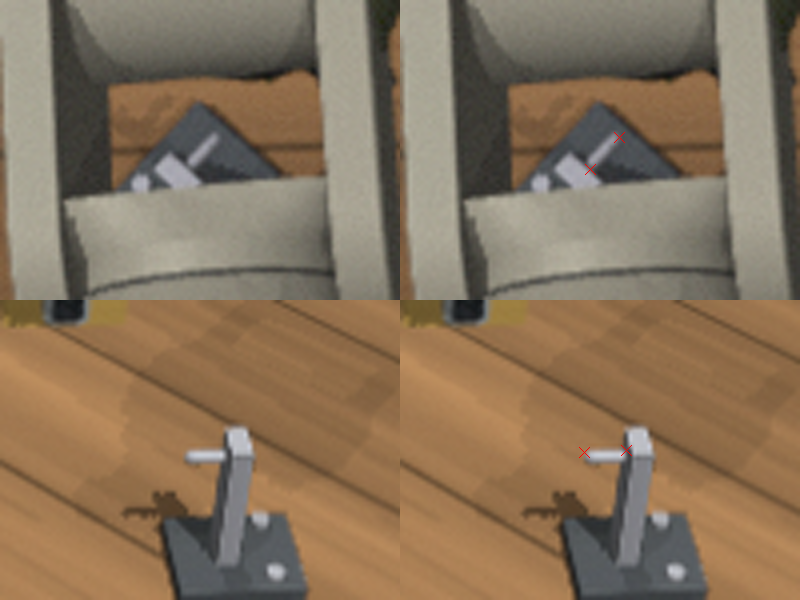

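Call:
play_rows --moves '[[[-2.7,-0.2,3,0,0,-0.4,0],[-2.7,-0.2,6,0,0,-0.4,0],[-2.7,-0.2,9,0,0,-0.4,0],[-2.7,-0.2,11.2,0,0,-0.4,0],[-2.7,-0.2,11.2,0,0,-0.4,0],[-2.7,-0.2,11.2,0,0,-0.4,0],[-2.7,-0.2,11.2,0,0,-0.4,0]]]'

```text
clock: 7.8
tcp_pos: [0.5395, 0.1757, 0.0732]
tcp_rot: [-2.92, 1.156, -0.006]
contact_force: [0.8, 0.3, -4.2]
width: 0.027
grip_force: 61.6
```

```bash
python3 - <<'E'
from cell import env
from h import *
s=env.observe(); show(s)
r=R.from_rotvec(s["tcp_rot"])
ims=[]
for n in("scene","top"):
    c=env.calibration(n);im=env.camera(n)
    L=[[sx,y,z] for sx in(-.03,.03) for y in(-.014,.014) for z in(-.0235,.0045)]
    q=project(c,s["tcp_pos"]+r.apply(L)); m=s["tcp_pos"]+r.apply([[-.03,0,-.0095],[-.052,0,-.0095]])
    qm=project(c,m); x,y=qm.mean(0).astype(int); x0,y0=x-50,y-56
    print(n,x0,y0,qm)
    k=cv2.resize(im[y0:y0+150,x0:x0+100,::-1],(400,600),interpolation=cv2.INTER_CUBIC)
    for p in np.r_[q,qm]: cv2.drawMarker(k,tuple(int(v) for v in ((p-[x0,y0]+.5)*4)),(0,0,255),1,8,1)
    ims.append(k)
cv2.imwrite("pics/m3.png",np.hstack(ims))
E
```

```text
t 7.8 q [ 1.070e-01  5.690e-01  1.477e+00 -1.000e-03  1.092e+00  2.432e+00] p [0.5395 0.1757 0.0732] 
 [[0.729, -0.685, 0.004], [-0.685, -0.729, -0.0], [0.003, -0.002, -1.0]] F [ 0.8  0.3 -4.2] w 0.027 61.5526852900075
scene 334 220 [[378.92433527 276.79206958]
 [389.33134037 276.37658295]]
top 186 194 [[240.34013317 246.20522308]
 [232.95538997 254.35974468]]
```

View pics/m3.png

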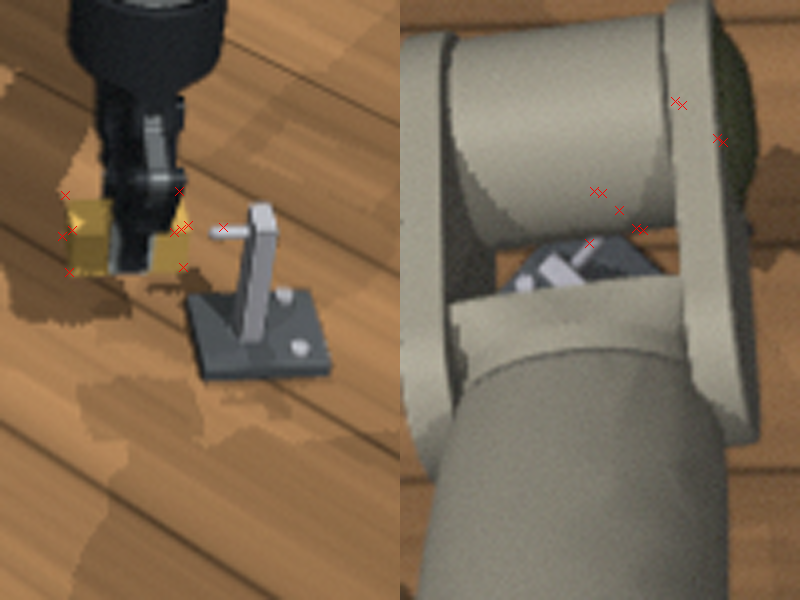

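Call:
play_rows --moves '[[[0,0,0,0,0,0,0],[0,0,0,0,0,0,0],[0,0,0,0,0,0,0],[0,0,0,0,0,0,0]]]'

```text
clock: 8.23
tcp_pos: [0.5384, 0.1762, 0.0722]
tcp_rot: [-2.92, 1.158, -0.003]
contact_force: [-0.7, 0.2, -4.8]
width: 0.0267
grip_force: 61.6
```

```bash
cat > look.py <<'E'
from cell import env
from h import *
import sys
s=env.observe(); show(s)
r=R.from_rotvec(s["tcp_rot"]); c=env.calibration("scene");im=env.camera("scene")
L=[[sx,y,z] for sx in(-.03,.03) for y in(-.014,.014) for z in(-.0235,.0045)]
q=project(c,s["tcp_pos"]+r.apply(L)); qm=project(c,s["tcp_pos"]+r.apply([[-.03,0,-.0095],[-.052,0,-.0095]]))
lat=np.array([.688,.725,0])
print("px per mm lat",(project(c,s["tcp_pos"]+.001*lat)-project(c,s["tcp_pos"])),"per mm z",(project(c,s["tcp_pos"]+[0,0,.001])-project(c,s["tcp_pos"])))
x0,y0=345,255
k=cv2.resize(im[y0:y0+45,x0:x0+60,::-1],(800,600),interpolation=cv2.INTER_CUBIC); f=800/60
for p in np.r_[q,qm]: cv2.drawMarker(k,tuple(int(v) for v in ((p-[x0,y0]+.5)*f)),(0,0,255),1,8,1)
print(np.round((np.r_[q,qm]-[x0,y0]+.5)*f))
cv2.imwrite(sys.argv[1],k)
E
python3 look.py pics/m4.png
```

```text
t 8.23 q [ 1.080e-01  5.690e-01  1.479e+00 -1.000e-03  1.091e+00  2.434e+00] p [0.5384 0.1762 0.0722] 
 [[0.728, -0.685, 0.002], [-0.685, -0.728, -0.0], [0.002, -0.001, -1.0]] F [-0.7  0.2 -4.8] w 0.0267 61.55747419335967
px per mm lat [[0.07033947 0.31436928]] per mm z [[ 0.03485995 -0.36419131]]
[[489. 290.]
 [472. 427.]
 [458. 174.]
 [442. 310.]
 [101. 305.]
 [ 90. 443.]
 [ 77. 188.]
 [ 67. 325.]
 [465. 300.]
 [604. 295.]]
```

View pics/m4.png

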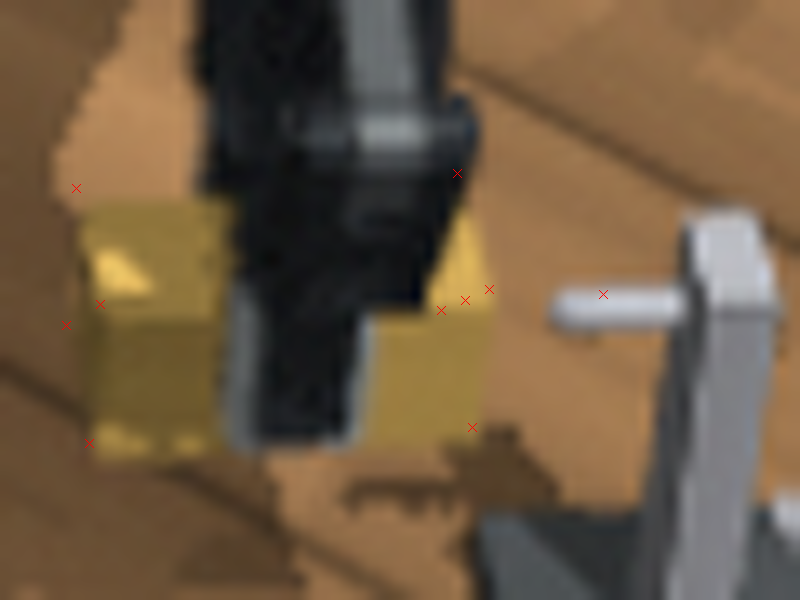

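Call:
play_rows --moves '[[[0,0.3,0.15,0,0.1,0,0],[0,0.3,0.15,0,0.1,0,0],[-0.4,0.3,0.15,0,0.1,0,0],[-0.8,0.3,0.15,0,0.1,0,0],[-1.1,0.3,0.15,0,0.1,0,0],[-1.1,0.3,0.15,0,0.1,0,0],[-1.1,0.3,0.15,0,0.1,0,0],[-1.1,0.3,0.15,0,0.1,0,0]]]'

```text
clock: 8.95
tcp_pos: [0.5284, 0.1815, 0.0704]
tcp_rot: [2.92, -1.158, 0.006]
contact_force: [-0.1, 0.1, -4.0]
width: 0.0268
grip_force: 61.6
```

```bash
python3 look.py pics/m5.png
```

```text
t 8.95 q [ 1.200e-01  5.610e-01  1.504e+00 -2.000e-03  1.074e+00  2.447e+00] p [0.5284 0.1815 0.0704] 
 [[0.728, -0.685, 0.003], [-0.685, -0.728, -0.002], [0.003, -0.001, -1.0]] F [-0.1  0.1 -4. ] w 0.0268 61.64590993346792
px per mm lat [[0.07350496 0.31272407]] per mm z [[ 0.03739686 -0.36299466]]
[[555. 283.]
 [537. 420.]
 [523. 168.]
 [506. 304.]
 [169. 298.]
 [157. 436.]
 [144. 182.]
 [133. 319.]
 [530. 294.]
 [668. 289.]]
```

View pics/m5.png

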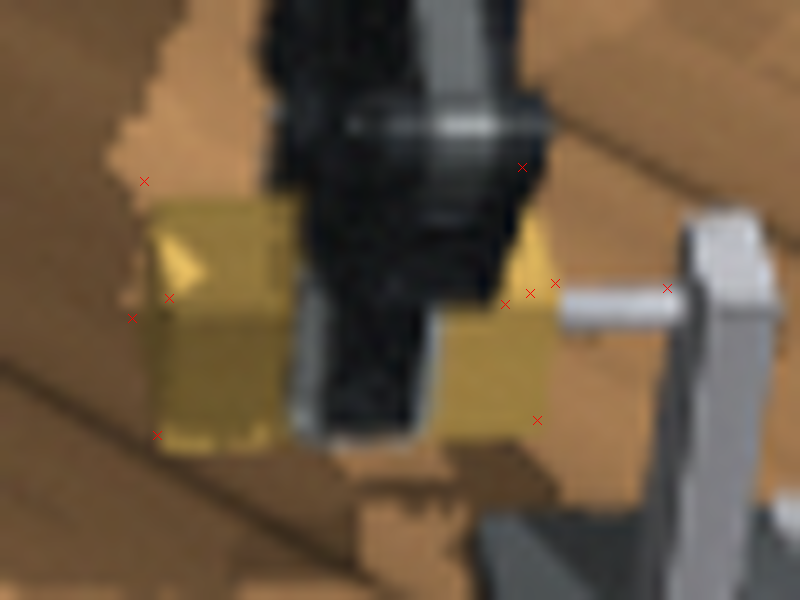

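Call:
play_rows --moves '[[[-0.2,0,0,0,0,0,0],[-0.4,0,0,0,0,0,0],[-0.6,0,0,0,0,0,0],[-0.8,0,0,0,0,0,0],[-1,0,0,0,0,0,0],[-1,0,0,0,0,0,0]]]'

```text
clock: 9.5
tcp_pos: [0.5206, 0.1886, 0.0703]
tcp_rot: [2.92, -1.158, 0.005]
contact_force: [-0.9, -0.0, -4.2]
width: 0.0267
grip_force: 61.6
```

Call:
play_rows --moves '[[[-0.3,0,0,0,0,0,0],[-0.5,0,0,0,0,0,0],[-0.7,0,0,0,0,0,0],[-0.9,0,0,0,0,0,0],[-1.1,0,0,0,0,0,0],[-1.2,0,0,0,0,0,0],[-1.2,0,0,0,0,0,0],[-1.2,0,0,0,0,0,0]]]'

```text
clock: 10.17
tcp_pos: [0.5123, 0.1966, 0.0703]
tcp_rot: [2.92, -1.158, 0.005]
contact_force: [-0.2, -0.5, -4.9]
width: 0.0266
grip_force: 61.6
```

```bash
python3 look.py pics/m6.png
```

```text
t 10.17 q [ 1.520e-01  5.470e-01  1.533e+00 -2.000e-03  1.059e+00  2.479e+00] p [0.5123 0.1966 0.0703] 
 [[0.728, -0.685, 0.003], [-0.685, -0.728, -0.002], [0.003, -0.001, -1.0]] F [-0.2 -0.5 -4.9] w 0.0266 61.645425481619895
px per mm lat [[0.08056216 0.31170459]] per mm z [[ 0.04293416 -0.36241855]]
[[696. 278.]
 [676. 415.]
 [660. 163.]
 [641. 299.]
 [311. 293.]
 [297. 430.]
 [284. 177.]
 [270. 313.]
 [668. 289.]
 [805. 283.]]
```

View pics/m6.png

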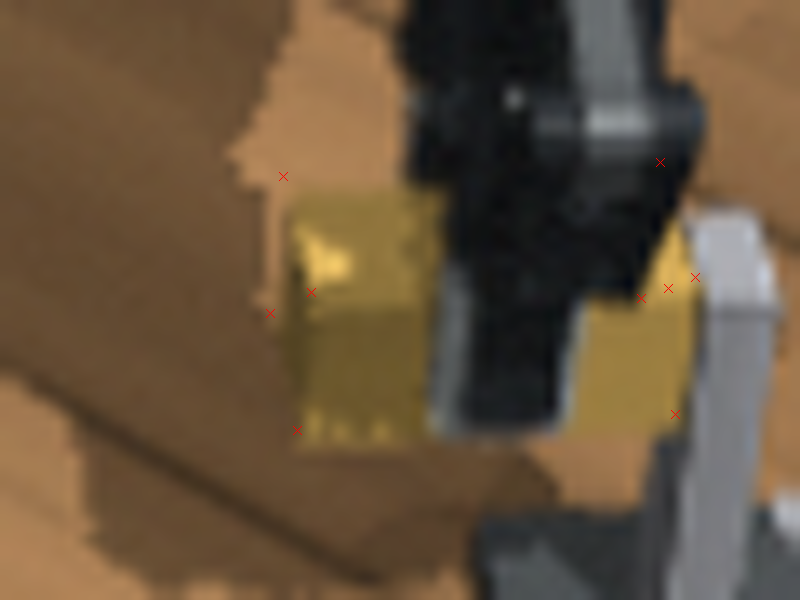

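Call:
play_rows --moves '[[[0.5,0,0,0,0,0,0],[1.2,0,0,0,0,0,0],[2,0,0,0,0,0,0],[3,0,0,0,0,0,0],[4,0,0,0,0,0,0],[5,0,0,0,0,0,0],[5,0,0,0,0,0,0],[5,0,0,0,0,0,0]]]'

```text
clock: 10.88
tcp_pos: [0.549, 0.1617, 0.0702]
tcp_rot: [2.919, -1.16, 0.005]
contact_force: [-0.6, -0.1, -4.3]
width: 0.027
grip_force: 61.7
```

Call:
play_rows --moves '[[[0,0,-3,0,0,0,0],[0,0,-7,0,0,0,0],[0,0,-11,0,0,0,0],[0,0,-15,0,0,0,0],[0,0,-18,0,0,0,0],[0,0,-22,0,0,0,0],[0,0,-22,0,0,0,0],[0,0,-22,0,0,0,0]]]'

```text
clock: 11.55
tcp_pos: [0.548, 0.163, 0.2921]
tcp_rot: [-2.919, 1.157, -0.011]
contact_force: [0.3, 0.5, -5.1]
width: 0.0263
grip_force: 61.9
```

```bash
python3 - <<'E'
from cell import env
from h import *
show(env.observe())
E
```

```text
t 11.55 q [ 8.300e-02  3.830e-01  1.118e+00 -2.000e-03  1.633e+00  2.408e+00] p [0.548  0.163  0.2921] 
 [[0.728, -0.685, 0.007], [-0.685, -0.728, -0.001], [0.006, -0.004, -1.0]] F [ 0.3  0.5 -5.1] w 0.0263 61.90766123647336
```

```bash
python3 - <<'E'
from cell import env
from h import *
s=env.observe();q=s["joint_positions"]
f=lambda q:R.from_euler("Z",q[0])*R.from_euler("Y",q[1]+q[2])*R.from_euler("ZYZ",[q[3],q[4],q[5]+np.pi/2])
print((f(q).inv()*R.from_rotvec(s["tcp_rot"])).magnitude())
for A in (1.2,1.5,1.8,2.1):
  for psi in range(-180,180,20):
    p=np.radians(psi); z=np.array([np.cos(p),np.sin(p),0]);x=np.array([0,0,-1.])
    M=R.from_euler("Y",A).inv()*R.from_matrix(np.c_[x,np.cross(z,x),z])
    a,b,c=M.as_euler("ZYZ"); c-=np.pi/2
    if b<0: print("neg")
    a=[v for v in(a,a+2*np.pi,a-2*np.pi) if -1.4<v<4.5]; c=[v for v in(c,c+2*np.pi,c-2*np.pi) if abs(v)<2.8]
    if a and c and .2<b<2.8: print(A,psi,np.round(a,2),round(b,2),np.round(c,2))
E
```

```text
5.681228922736572e-16
1.2 -180 [3.14] 2.77 [-1.57]
1.2 -160 [3.93] 2.64 [-0.85]
1.2 -140 [4.3] 2.37 [-0.54]
1.2 -60 [-1.36] 1.09 [-0.42]
1.2 -40 [-1.16] 0.78 [-0.54]
1.2 -20 [-0.79] 0.5 [-0.85]
1.2 0 [0.] 0.37 [-1.57]
1.2 20 [0.79] 0.5 [-2.29]
1.2 40 [1.16] 0.78 [-2.6]
1.2 60 [1.36] 1.09 [-2.72]
1.2 80 [1.51] 1.41 [-2.77]
1.2 100 [1.63] 1.73 [-2.77]
1.2 120 [1.78] 2.06 [-2.72]
1.2 140 [1.98] 2.37 [-2.6]
1.2 160 [2.35] 2.64 [-2.29]
1.5 -20 [-1.38] 0.36 [-0.2]
1.8 -160 [-1.01] 2.73 [0.6]
1.8 -140 [-1.31] 2.41 [0.35]
1.8 -40 [4.45] 0.73 [0.35]
1.8 -20 [4.15] 0.41 [0.6]
1.8 0 [3.14] 0.23 [1.57]
1.8 20 [2.13] 0.41 [2.54]
1.8 40 [1.84] 0.73 [2.79]
1.8 140 [1.31] 2.41 [2.79]
1.8 160 [1.01] 2.73 [2.54]
2.1 -180 [-0.] 2.61 [1.57]
2.1 -160 [-0.62] 2.52 [1.04]
2.1 -140 [-1.03] 2.29 [0.74]
2.1 -120 [-1.29] 2.02 [0.59]
2.1 -60 [4.43] 1.12 [0.59]
2.1 -40 [4.17] 0.85 [0.74]
2.1 -20 [3.77] 0.62 [1.04]
2.1 0 [3.14] 0.53 [1.57]
2.1 20 [2.52] 0.62 [2.1]
2.1 40 [2.11] 0.85 [2.4]
2.1 60 [1.85] 1.12 [2.55]
2.1 80 [1.66] 1.42 [2.61]
2.1 100 [1.48] 1.72 [2.61]
2.1 120 [1.29] 2.02 [2.55]
2.1 140 [1.03] 2.29 [2.4]
2.1 160 [0.62] 2.52 [2.1]
```

```bash
cat > kin.py <<'E'
from h import *
from scipy.optimize import least_squares
D=[([.904,.381,1.298,0,1.464,-.215],[.24,.4946,.2308]),([.237,.16,1.655,0,1.327,-1.458],[.362,.2084,.2181]),([-.373,.285,1.523,0,1.334,-2.781],[.4782,-.0609,.2057]),
([-.544,.422,1.325,0,1.395,-.941],[.529,-.1826,.1995]),([-.201,.37,1.463,0,1.31,1.221],[.5191,.0142,.1827]),([.108,.569,1.479,-.001,1.091,2.434],[.5384,.1762,.0722]),
([.152,.547,1.533,-.002,1.059,2.479],[.5123,.1966,.0703]),([.083,.383,1.118,-.002,1.633,2.408],[.548,.163,.2921])]
E=R.from_euler
def fk(q,p):
    h,L1,L2,T,o,a1=p; r0=E("Z",q[0]); r2=r0*E("Y",q[1]+q[2]); r=r2*E("ZYZ",[q[3],q[4],q[5]+np.pi/2])
    return r0.apply([a1,o,h])+(r0*E("Y",q[1])).apply([0,0,L1])+r2.apply([0,0,L2])+r.apply([0,0,T]),r
fit=least_squares(lambda p:np.concatenate([fk(q,p)[0]-x for q,x in D]),[.2,.4,.4,.2,.1,0])
P=fit.x
lo=np.array([-3.11,-.89,.22,-1.42,.17,-2.88]);hi=np.array([3.11,2.33,2.48,4.56,2.85,2.88])
def ik(pos,r,q0):
    f=lambda q:np.r_[fk(q,P)[0]-pos,.3*(fk(q,P)[1].inv()*r).as_rotvec()]
    s=least_squares(f,np.clip(q0,lo+1e-3,hi-1e-3),bounds=(lo,hi)); return s.x,np.abs(s.fun).max()
E
python3 - <<'E'
from cell import env
from kin import *
print(np.round(P,4),np.abs(fit.fun).max())
s=env.observe();q0=s["joint_positions"];p0=s["tcp_pos"];r0=R.from_rotvec(s["tcp_rot"])
for T in ([0,0,0],[-.05,0,0],[-.1,.1,0],[-.05,.1,.05],[-.15,.05,0],[-.1,.15,.1]):
  for yaw in (0,20,-10):   # extra turn of bore yaw (world)
    q=q0;out=[]
    for t in np.linspace(0,1,13)[1:]:
        rt=E("Z",np.radians(yaw*t))*r0*E("Y",np.radians(90*t)); q,e=ik(p0+t*np.array(T),rt,q); out.append((e,q))
    print(T,yaw,"err",round(max(o[0] for o in out),4),"maxstep",np.round(max(np.abs(out[i+1][1]-out[i][1]).max() for i in range(11)),2),np.round(q,2),rt.apply([-1,0,0])[2].round(3))
E
```

```text
[2.6027e+00 4.4810e-01 3.5540e-01 2.7459e+00 1.1890e-01 1.9000e-03] 0.016496565826584764
[0, 0, 0] 0 err 0.4165 maxstep 0.25 [ 0.74 -0.89  2.25 -0.15  1.59  2.88] -1.0
[0, 0, 0] 20 err 0.4031 maxstep 0.27 [ 1.05 -0.89  2.28 -0.2   1.6   2.88] -1.0
[0, 0, 0] -10 err 0.4249 maxstep 0.24 [ 0.58 -0.89  2.24 -0.12  1.59  2.88] -1.0
[-0.05, 0, 0] 0 err 0.4214 maxstep 0.25 [ 0.73 -0.89  2.22 -0.14  1.63  2.88] -1.0
[-0.05, 0, 0] 20 err 0.4085 maxstep 0.27 [ 1.05 -0.89  2.24 -0.19  1.64  2.88] -1.0
[-0.05, 0, 0] -10 err 0.4294 maxstep 0.25 [ 0.57 -0.89  2.21 -0.11  1.64  2.88] -1.0
[-0.1, 0.1, 0] 0 err 0.4316 maxstep 0.25 [ 0.74 -0.89  2.2  -0.1   1.64  2.88] -1.0
[-0.1, 0.1, 0] 20 err 0.4163 maxstep 0.26 [ 1.07 -0.89  2.23 -0.16  1.64  2.88] -1.0
[-0.1, 0.1, 0] -10 err 0.4406 maxstep 0.24 [ 0.57 -0.89  2.19 -0.07  1.65  2.88] -1.0
[-0.05, 0.1, 0.05] 0 err 0.4266 maxstep 0.23 [ 0.67 -0.89  2.08 -0.1   1.74  2.79] -1.0
[-0.05, 0.1, 0.05] 20 err 0.4106 maxstep 0.25 [ 1.06 -0.89  2.12 -0.18  1.73  2.85] -1.0
[-0.05, 0.1, 0.05] -10 err 0.436 maxstep 0.22 [ 0.47 -0.89  2.06 -0.06  1.75  2.77] -1.0
[-0.15, 0.05, 0] 0 err 0.4337 maxstep 0.26 [ 0.72 -0.89  2.16 -0.1   1.7   2.88] -1.0
[-0.15, 0.05, 0] 20 err 0.4205 maxstep 0.28 [ 1.05 -0.89  2.19 -0.15  1.7   2.88] -1.0
[-0.15, 0.05, 0] -10 err 0.4415 maxstep 0.26 [ 0.55 -0.89  2.15 -0.07  1.71  2.88] -1.0
[-0.1, 0.15, 0.1] 0 err 0.4334 maxstep 0.22 [ 0.35 -0.89  1.86 -0.01  1.95  2.49] -1.0
[-0.1, 0.15, 0.1] 20 err 0.4167 maxstep 0.23 [ 0.79 -0.89  1.91 -0.1   1.9   2.57] -1.0
[-0.1, 0.15, 0.1] -10 err 0.4429 maxstep 0.25 [ 0.12 -0.89  1.83  0.04  1.99  2.45] -1.0
```

Call:
play_rows --moves '[[[0,0,0,0,-7,0,0],[0,0,0,0,-14,0,0],[0,0,0,0,-20,0,0],[0,0,0,0,-20,0,0],[0,0,0,0,-20,0,0],[0,0,0,0,-20,0,0]]]'

```text
clock: 12.05
tcp_pos: [0.5476, 0.163, 0.2895]
tcp_rot: [-2.767, 1.097, 0.482]
contact_force: [0.5, 0.0, -4.0]
width: 0.0272
grip_force: 61.8
```

```bash
python3 - <<'E'
from cell import env
from h import *
s=env.observe();show(s)
t=open("kin.py").read()
t=t.replace("([.083,.383","(%s,%s),\n([.083,.383"%(s["joint_positions"].round(4).tolist(),s["tcp_pos"].round(4).tolist()))
t=t.replace("T,o,a1=p","T,o,a1,e=p").replace("apply([0,0,L2])","apply([e,0,L2])").replace(".2,.1,0]",".2,.1,0,0]")
open("kin.py","w").write(t)
from kin import *
print(np.round(P,4),np.abs(fit.fun).max())
q0=s["joint_positions"];p0=s["tcp_pos"];r0=R.from_rotvec(s["tcp_rot"])
ang=np.degrees(np.arccos(r0.apply([-1,0,0])[2]));print("remaining",ang)
for T in ([0,0,0],[-.1,0,0],[-.1,.1,0],[-.05,.1,.05],[-.15,.05,0],[-.1,.15,.1],[-.15,.2,.05]):
  for yaw in (0,20,-10):
    q=q0;out=[]
    for t in np.linspace(0,1,13)[1:]:
        rt=E("Z",np.radians(yaw*t))*r0*E("Y",np.radians(-ang*t)); q,e=ik(p0+t*np.array(T),rt,q); out.append((e,q))
    print(T,yaw,"err",round(max(o[0] for o in out),4),"maxstep",np.round(max(np.abs(out[i+1][1]-out[i][1]).max() for i in range(11)),2),np.round(q,2),rt.apply([-1,0,0])[2].round(3))
E
```

```text
t 12.05 q [-0.023  0.485  1.002  0.241  1.906  2.354] p [0.5476 0.163  0.2895] 
 [[0.685, -0.685, -0.247], [-0.645, -0.728, 0.231], [-0.338, 0.001, -0.941]] F [ 0.5  0.  -4. ] w 0.0272 61.76125227993907
[ 1.298e-01  5.377e-01  3.507e-01  2.578e-01  1.175e-01 -2.000e-04
  1.031e-01] 0.0003057549676390714
remaining 70.24353278752433
[0, 0, 0] 0 err 0.0 maxstep 0.09 [-0.18  0.87  0.95  1.21  2.52  2.71] 1.0
[0, 0, 0] 20 err 0.0 maxstep 0.15 [-0.07  0.97  0.73  1.23  2.79  2.78] 1.0
[0, 0, 0] -10 err 0.0 maxstep 0.08 [-0.23  0.82  1.07  1.22  2.38  2.67] 1.0
[-0.1, 0, 0] 0 err 0.0 maxstep 0.07 [-0.21  0.72  1.3   0.95  2.45  2.39] 1.0
[-0.1, 0, 0] 20 err 0.0 maxstep 0.07 [-0.08  0.79  1.13  0.77  2.67  2.29] 1.0
[-0.1, 0, 0] -10 err 0.0 maxstep 0.07 [-0.27  0.67  1.4   1.01  2.33  2.41] 1.0
[-0.1, 0.1, 0] 0 err 0.0 maxstep 0.07 [-0.05  0.73  1.28  1.11  2.33  2.52] 1.0
[-0.1, 0.1, 0] 20 err 0.0 maxstep 0.07 [0.06 0.82 1.07 1.02 2.58 2.51] 1.0
[-0.1, 0.1, 0] -10 err 0.0 maxstep 0.08 [-0.1   0.68  1.4   1.15  2.2   2.5 ] 1.0
[-0.05, 0.1, 0.05] 0 err 0.0 maxstep 0.09 [-0.05  0.75  1.07  1.3
[... 212 characters left out ...]
0 maxstep 0.07 [-0.14  0.65  1.46  0.94  2.35  2.34] 1.0
[-0.15, 0.05, 0] 20 err 0.0 maxstep 0.07 [-0.01  0.73  1.27  0.78  2.56  2.27] 1.0
[-0.15, 0.05, 0] -10 err 0.0 maxstep 0.07 [-0.2   0.61  1.56  1.01  2.24  2.35] 1.0
[-0.1, 0.15, 0.1] 0 err 0.0 maxstep 0.1 [0.03 0.63 1.15 1.36 2.34 2.85] 1.0
[-0.1, 0.15, 0.1] 20 err 0.0078 maxstep 0.13 [0.13 0.74 0.95 1.36 2.59 2.88] 1.0
[-0.1, 0.15, 0.1] -10 err 0.0 maxstep 0.1 [-0.02  0.57  1.27  1.37  2.2   2.8 ] 1.0
[-0.15, 0.2, 0.05] 0 err 0.0 maxstep 0.09 [0.12 0.63 1.32 1.27 2.21 2.66] 1.0
[-0.15, 0.2, 0.05] 20 err 0.0 maxstep 0.1 [0.22 0.74 1.08 1.24 2.47 2.73] 1.0
[-0.15, 0.2, 0.05] -10 err 0.0 maxstep 0.09 [0.07 0.57 1.45 1.3  2.08 2.63] 1.0
```

```bash
python3 - <<'E'
from cell import env
from kin import *
s=env.observe()
q0=s["joint_positions"];p0=s["tcp_pos"];r0=R.from_rotvec(s["tcp_rot"])
ang=np.degrees(np.arccos(r0.apply([-1,0,0])[2]))
for T in ([-.1,0,0],[-.1,.1,0],[-.1,.1,-.03],[-.15,.15,0]):
  for yaw in (-25,-35,-45):
    q=q0;out=[]
    for t in np.linspace(0,1,13)[1:]:
        rt=E("Z",np.radians(yaw*t))*r0*E("Y",np.radians(-ang*t)); q,e=ik(p0+t*np.array(T),rt,q); out.append((e,q))
    rel=r0.inv()*rt
    print(T,yaw,"err",round(max(o[0] for o in out),4),np.round(q,2),"shift",np.round(r0.inv().apply(T)*100,2),"turn",np.round(rel.as_rotvec(degrees=True),2))
E
```

```text
[-0.1, 0, 0] -25 err 0.0 [-0.36  0.6   1.57  1.1   2.16  2.4 ] shift [-6.85  6.85  2.47] turn [ 21.77 -69.08  15.31]
[-0.1, 0, 0] -35 err 0.0 [-0.41  0.55  1.68  1.16  2.04  2.38] shift [-6.85  6.85  2.47] turn [ 30.45 -67.95  21.42]
[-0.1, 0, 0] -45 err 0.0 [-0.46  0.5   1.8   1.23  1.93  2.35] shift [-6.85  6.85  2.47] turn [ 39.11 -66.43  27.51]
[-0.1, 0.1, 0] -25 err 0.0 [-0.17  0.6   1.58  1.23  2.02  2.46] shift [-13.3   -0.43   4.78] turn [ 21.77 -69.08  15.31]
[-0.1, 0.1, 0] -35 err 0.0 [-0.22  0.54  1.71  1.3   1.89  2.42] shift [-13.3   -0.43   4.78] turn [ 30.45 -67.95  21.42]
[-0.1, 0.1, 0] -45 err 0.0 [-0.25  0.49  1.83  1.38  1.77  2.37] shift [-13.3   -0.43   4.78] turn [ 39.11 -66.43  27.51]
[-0.1, 0.1, -0.03] -25 err 0.0 [-0.17  0.64  1.61  1.2   1.99  2.38] shift [-12.29  -0.43   7.6 ] turn [ 21.77 -69.08  15.31]
[-0.1, 0.1, -0.03] -35 err 0.0 [-0.22  0.6   1.73  1.27  1.87  2.34] shift [-12.29  -0.43   7.6 ] turn [ 30.45 -67.95  21.42]
[-0.1, 0.1, -0.03] -45 err 0.0 [-0.25  0.55  1.85  1.36  1.76  2.29] shift [-12.29  -0.43   7.6 ] turn [ 39.11 -66.43  27.51]
[-0.15, 0.15, 0] -25 err 0.0 [-0.09  0.54  1.71  1.26  1.93  2.4 ] shift [-19.96  -0.64   7.17] turn [ 21.77 -69.08  15.31]
[-0.15, 0.15, 0] -35 err 0.0 [-0.13  0.49  1.83  1.34  1.81  2.36] shift [-19.96  -0.64   7.17] turn [ 30.45 -67.95  21.42]
[-0.15, 0.15, 0] -45 err 0.0 [-0.16  0.44  1.95  1.43  1.7   2.31] shift [-19.96  -0.64   7.17] turn [ 39.11 -66.43  27.51]
```

Call:
play_rows --moves '[[[-1.7,0,0.6,2.7,-6.1,1.9,0],[-3.4,-0.1,1.2,5.4,-12.2,3.8,0],[-5.1,-0.2,1.8,8.2,-18.3,5.8,0],[-6.8,-0.2,2.4,10.9,-24.4,7.7,0],[-8.5,-0.3,3,13.6,-30.5,9.6,0],[-10,-0.3,3.6,16.3,-36.5,11.5,0],[-11.5,-0.4,4.2,19,-42.5,13.4,0],[-13.3,-0.4,4.8,21.5,-48,15.2,0]]]'

```text
clock: 12.72
tcp_pos: [0.4469, 0.2634, 0.2902]
tcp_rot: [-1.788, 1.15, 1.176]
contact_force: [-0.5, -0.2, -4.4]
width: 0.0269
grip_force: 62.1
```

```bash
cat > rem.py <<'E'
from cell import env
from h import *
s=env.observe();show(s)
r0=R.from_rotvec(s["tcp_rot"]); b=r0.apply([-1,0,0])
ax=np.cross(b,[0,0,1]);n=np.linalg.norm(ax);a=np.degrees(np.arctan2(n,b[2]))
print("off",a,"turn(tool)",np.round(r0.inv().apply(ax/n*a),2))
E
python3 rem.py
```

```text
t 12.72 q [-0.156  0.454  1.525  1.029  1.85   2.48 ] p [0.4469 0.2634 0.2902] 
 [[0.195, -0.928, -0.317], [-0.296, -0.363, 0.883], [-0.935, -0.079, -0.345]] F [-0.5 -0.2 -4.4] w 0.0269 62.102323623767006
off 20.742712236078543 turn(tool) [  0.   -20.22   4.61]
```

Call:
play_rows --moves '[[[0,0,0,0,-6,1.4,0],[0,0,0,0,-12,2.8,0],[0,0,0,0,-17,3.9,0],[0,0,0,0,-20.2,4.6,0],[0,0,0,0,-20.2,4.6,0],[0,0,0,0,-20.2,4.6,0],[0,0,0,0,-20.2,4.6,0],[0,0,0,0,-20.2,4.6,0]]]'

```text
clock: 13.38
tcp_pos: [0.4475, 0.2629, 0.2909]
tcp_rot: [-1.476, 1.016, 1.466]
contact_force: [-0.1, 0.3, -3.9]
width: 0.0266
grip_force: 62.4
```

```bash
python3 rem.py; python3 - <<'E'
from cell import env
from h import *
s=env.observe();r=R.from_rotvec(s["tcp_rot"]);m=s["tcp_pos"]+r.apply([-.03,0,-.0095])
for n in("scene","wrist"):
    im=env.camera(n)[:,:,::-1]
    if n=="scene":
        x,y=project(env.calibration(n),m)[0].astype(int); a=cv2.resize(im[max(y-80,0):max(y-80,0)+150,x-100:x+100],(400,300))
    else: b=cv2.resize(im,(400,300))
cv2.imwrite("pics/m7.png",np.hstack([a,b]))
E
```

```text
t 13.38 q [-0.179  0.587  1.593  1.236  2.004  2.454] p [0.4475 0.2629 0.2909] 
 [[0.004, -0.935, -0.355], [-0.003, -0.355, 0.935], [-1.0, -0.003, -0.005]] F [-0.1  0.3 -3.9] w 0.0266 62.414716242128634
off 0.31017226812278814 turn(tool) [ 0.   -0.26  0.16]
```

View pics/m7.png

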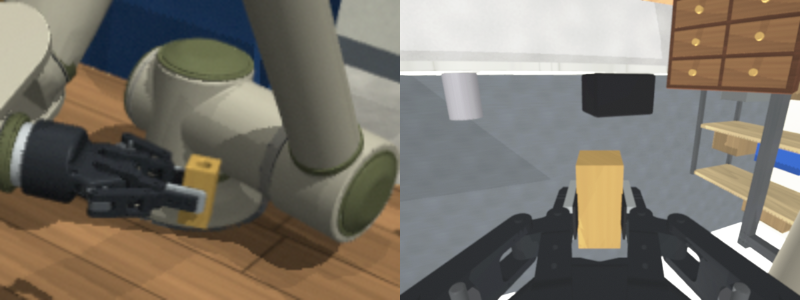

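Call:
play_rows --moves '[[[0,0,0,0,-0.2,0.1,0],[0,0,0,0,-0.2,0.1,0],[0,0,0,0,-0.2,0.1,0],[0,0,0,0,-0.2,0.1,0],[0,0,0,0,-0.2,0.1,0],[0,0,0,0,-0.2,0.1,0],[0,0,0,0,-0.2,0.1,0],[0,0,0,0,-0.2,0.1,0]]]'

```text
clock: 14.15
tcp_pos: [0.4479, 0.2625, 0.2903]
tcp_rot: [-1.469, 1.015, 1.472]
contact_force: [0.0, -0.2, -4.6]
width: 0.0265
grip_force: 62.4
```

```bash
python3 rem.py; python3 -c "
from cell import env
print(abs(env.observe()['joint_velocities']).max()); print(env.hand_in())"
```

```text
t 14.15 q [-0.179  0.591  1.594  1.239  2.007  2.455] p [0.4479 0.2625 0.2903] 
 [[-0.002, -0.935, -0.354], [0.002, -0.354, 0.935], [-1.0, 0.001, 0.002]] F [ 0.  -0.2 -4.6] w 0.0265 62.412958798668114
off 0.1268802259217848 turn(tool) [-0.    0.11 -0.06]
0.001230558080542031
the job is handed in; nothing more can be done
None
```

The job is handed in at 14.2 s: the holder went about 19 mm onto the 22 mm pin with no contact force, was drawn off, and is held still with the bore facing straight up (by the tool pose, within about 0.2°), about 29 cm above the bench.

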